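# Close the spice mill and hold its knob pressed

## Robot

A 7-joint arm with a two-finger parallel gripper is mounted at the origin on the work surface. World frame = base frame: x ahead of the robot, y to its left, z up, the work surface at z = 0. Lengths are in m, angles in rad, forces in N, time in s.
With the tool pointing down it reaches from about 0.35 to 0.9 m from the base axis. Payload 7.2 kg.
Tool frame: the origin (TCP) lies midway between the tips of the shut fingers; the grasp point (between the pads) lies 19 mm behind it; z points along the fingers, y is the direction in which the jaws open and shut (so a half turn about z gives the same grasp; the last joint's range is limited). The gripper opens to 85 mm and grips with 20 to 120 N. Pads are 22 mm wide; open, the fingers measure 114 mm over their backs; the gripper's body (76 mm by 85 mm) begins 54 mm behind the grasp point. The pads swing forward as they close: fully open they stand 13 mm farther back than shut.
Start: joints at [-1.223, 0.411, -0.013, 1.596, 0.006, 1.134, -0.082], TCP at [0.252, 0.572, 0.231] pointing down, gripper open.
Joint ranges: [-2.95, 2.95], [-0.29, 1.99], [-1.47, 1.44], [0.14, 2.54], [-1.03, 4.17], [0.13, 1.85], [-2.86, 2.86]. Speed limits (rad/s): [2.39, 2.39, 3.01, 3.01, 3.14, 3.14, 3.14].

## Interface

Orientations are given as a rotation vector (axis times angle).
In Python, from rig import bot gives the robot as it stands. The module is installed in compiled form; this text tells all that it offers.
- The arm moves only by the shell command python3 -m handwheel 'ROWS'. ROWS is JSON, a list of rows, each a list of 7 numbers: the shift along the tool's x, y, z in mm, then the turn, a rotation vector about the tool's x, y, z in degrees, then the closure, from -1 (fully open) to 1 (shut). A call has 1 to 12 rows; each row shifts and turns the pose as measured when the row begins, along the tool's axes as they then stand; what a row does not reach is not made up. A row lasts 1/10 s, in which the tool goes at most 50 mm and 8.59 degrees, less where a joint would pass 70% of its speed; a pose out of reach is approached as far as the arm can. A call is refused whole if a number of a shift passes 50 or a number of a turn 8.59, either way. A call with a gripper value outside its range is refused whole. The fingers move at their own pace and stop on an object; the grip force is fixed at half the most. Time passes only in rows, so rows that do not move let the fingers close. It gives the time, the measured TCP pose, the force and the opening at its end, in the units of the state.
- bot.get_obs(): the state, without advancing time (a new reading comes with each control period).
- bot.capture(name): name is "side" or "top"; returns the picture (480x640x3 uint8, red, green, blue); there is no depth.
- bot.camera_params(name): a dict with "fx", "fy", "cx", "cy" (pixels), "extrinsics" (4x4, takes a point from world to camera coordinates). Camera axes: x right, y down, z forward; pixel columns grow to the right and rows downward; lengths in m; the calibration is good to about 2 mm. A picture is of the moment at which its call begins. camera_params takes no time and is no camera call.
- bot.job_done(): hands the job in, once; it reports no verdict.
The state is a dict: "clock": time; "qpos": joint angles; "joint_velocities": joint speeds; "effort": joint torques, N m; "ee_pos": TCP position; "tool_rot": TCP orientation; "force": force on the tool from outside, world axes, zero at the start; "torque": the same for the moment, N m; "width": finger opening in m.
Only numpy, scipy, OpenCV 4.12 (cv2) and the standard library are available. Lean on these libraries where they do the work, as an engineer would, in place of code of your own. Each camera call takes 0.05 s, during which the arm holds its last target.

## Task

Get the spice mill ready and keep it running: first press shut the one flip cap that stands open on its filling tubes, then fit the loose black knob onto the bare D-shaft, nose the way the shaft's flat faces, push it fully home and press it down against the spring as far as it goes. Finish while still holding the knob down, all three caps shut, and leave the other things on the counter where they are.

Things in the scene. Friction and masses are not known exactly. Their poses are not given: they have to be found in the camera images.
- mill: the spice mill: a low box fixed to the counter, 170 (own x) x 280 (own y) x 60 mm high, aluminium, white deck. Origin under its centre at counter height; own x points away from its drawer front, that is away from the robot; z up. On the deck three filling tubes stand at own x = 0, y = 10, 52 and 94 mm, and the bare D-shaft at x = -10, y = -85 mm.
- seat: flat steel collar, 40 mm across and 4 mm high, fixed on the mill's deck round the foot of the D-shaft; origin at the centre of its underside, 60 mm above the counter. Own x = the direction that the flat of the D-shaft faces (it differs from start to start); the shaft cannot turn.
- shaft_tip (a point): centre of the D-shaft's round axis at its top end, 88 mm above the counter at rest. The brass shaft is upright, 16 mm in diameter, stands 24 mm above the collar; one flat, 4 mm from the axis, faces own x over the full length; the top 3 mm taper in by about 1.7 mm. Axes: x out of the flat, z up.
- shaft (a joint): how far the shaft is pressed down against its spring, 0 (up) to 0.006 m (bottom stop); about 4 N starts it, 9 N takes it to the stop; it springs back if let go.
- knob: the loose black knob, 40 to 85 g, standing bore down on the counter, left or right of the mill. Origin: centre of its underside, z up. Round skirt 42 mm across, 20 mm high; on it an upright grip bar 12 mm thick (own y), 42 mm long (own x), 20 to 46 mm above the underside; a bright nose sticks out of the skirt at +x, to 30 mm from the axis.
- knob_seat (a point): centre of the end of the knob's D bore (open below, 16 mm deep, 18 mm across, flat 5 mm from the axis on the +x, nose side). The nose must point where the shaft's flat faces, within about 0.1 rad, or it won't go on. It meets shaft_tip when the knob is fully home (skirt then 8 mm above the collar, 2 mm with the shaft right down). Axes as the knob's.
- cap_1 (a joint): opening angle of the flip cap on filling tube 1, rad: 0 = shut flat on the tube, growing as it opens upward and away, at most 2.0. It stays where it is left; about 0.5 N at its edge moves it. Exactly one of the three caps, cap_1, starts open (1.25 to 1.85 rad), the other two shut; tube 1 is in any of the three places.
- tube_1_mouth (a point): centre of the mouth of filling tube 1: upright, fixed, 31 mm across, mouth 100 mm above the counter. Axes as the mill's. The cap is a black disc 31 mm across and 6 mm thick with a small front lip, reaching 40 mm from its hinge.
- cap_1_hinge (a point): hinge of cap 1, on the mouth's far side, 17 mm along the mill's own +x from the tube's axis and 0.5 mm above the mouth. The hinge line runs along the mill's own y.
- cap_2 (a joint): opening angle of the flip cap on filling tube 2, rad: 0 = shut flat on the tube, growing as it opens upward and away, at most 2.0. It stays where it is left; about 0.5 N at its edge moves it. Exactly one of the three caps, cap_1, starts open (1.25 to 1.85 rad), the other two shut; tube 1 is in any of the three places.
- tube_2_mouth (a point): centre of the mouth of filling tube 2: upright, fixed, 31 mm across, mouth 100 mm above the counter. Axes as the mill's. The cap is a black disc 31 mm across and 6 mm thick with a small front lip, reaching 40 mm from its hinge.
- cap_2_hinge (a point): hinge of cap 2, on the mouth's far side, 17 mm along the mill's own +x from the tube's axis and 0.5 mm above the mouth. The hinge line runs along the mill's own y.
- cap_3 (a joint): opening angle of the flip cap on filling tube 3, rad: 0 = shut flat on the tube, growing as it opens upward and away, at most 2.0. It stays where it is left; about 0.5 N at its edge moves it. Exactly one of the three caps, cap_1, starts open (1.25 to 1.85 rad), the other two shut; tube 1 is in any of the three places.
- tube_3_mouth (a point): centre of the mouth of filling tube 3: upright, fixed, 31 mm across, mouth 100 mm above the counter. Axes as the mill's. The cap is a black disc 31 mm across and 6 mm thick with a small front lip, reaching 40 mm from its hinge.
- cap_3_hinge (a point): hinge of cap 3, on the mouth's far side, 17 mm along the mill's own +x from the tube's axis and 0.5 mm above the mouth. The hinge line runs along the mill's own y.
- cup: bystander: blue round collapsible cup, open, 92 mm across the rim, 72 mm high. Origin: centre of its underside.
- bottle: bystander: red aluminium bottle, 72 mm across, 225 mm high. Origin: centre of its underside.
- spork: bystander: bamboo spork lying flat, about 175 mm long, 6 mm thick, long axis = own x.
- container: bystander: closed rectangular glass container with clip-on lid, 150 x 195 x 68 mm high. Origin: centre of its underside.
- shaker: bystander: small steel shaker, 42 mm across, 66 mm high. Origin: centre of its underside.
- spoon: bystander: steel spoon lying flat, about 170 mm long, long axis = own x.
Not all that is in view belongs to the job. Leave any blue look-alike of the knob alone.

How it is judged:
By the outcome, as a careful person would: the job done as asked, in the order asked, and still so for the second after the job is handed in, while the arm keeps its last pose, push and grip.
It also fails if it takes over 58 s, if anything falls off the work surface, if the arm or the gripper's body presses on something with over 40 N, if the wrist force passes 120 N, or if a joint passes its speed limit or range.

## Working session

There is one attempt and no reset: what is moved stays moved. The work goes in short steps, Python scripts to look and compute and a shell command to move; the robot and the scene stay as the last step left them, time stands still between calls to the robot, and variables do not carry over. Pictures are saved under pics/ and viewed, and the job is handed in when it is done.

```bash
mkdir -p pics; python3 - <<'E'
from rig import bot
import cv2
for n in("side","top"):
    im=bot.capture(n); cv2.imwrite(f"pics/{n}0.png",im[:,:,::-1])
    p=bot.camera_params(n); print(n,p)
print(bot.get_obs())
E
```

```text
side {'fx': 443.5644089604299, 'fy': 443.5644089604299, 'cx': 316.3187421717987, 'cy': 246.54321875360327, 'extrinsics': array([[ 0.71481775, -0.6990359 , -0.01960616, -0.36415077],
       [-0.44209928, -0.4300021 , -0.78717623,  0.32050053],
       [ 0.54183375,  0.57135542, -0.6164164 ,  0.80497079],
       [ 0.        ,  0.        ,  0.        ,  1.        ]])}
top {'fx': 617.038233860909, 'fy': 617.038233860909, 'cx': 318.0444273860882, 'cy': 245.73675477994198, 'extrinsics': array([[ 2.53304261e-02, -9.99670031e-01,  4.26590037e-03,
         1.03487450e-02],
       [-9.78677990e-01, -2.56681498e-02, -2.03790428e-01,
         5.28340124e-01],
       [ 2.03832682e-01,  9.87155577e-04, -9.79005242e-01,
         1.57086243e+00],
       [ 0.00000000e+00,  0.00000000e+00,  0.00000000e+00,
         1.00000000e+00]])}
{'clock': 0.1, 'qpos': array([-1.22318221,  0.41183664, -0.01273695,  1.59695678,  0.0056135 ,
        1.13429683, -0.08220226]), 'joint_velocities': array([ 0.0004771 , -0.00016986,  0.00137535, -0.00176174,  0.00088176,
       -0.00042191,  0.00080384]), 'effort': array([ 3.23243403e-03, -6.01828980e+01,  6.84048180e-01, -3.00093377e+01,
        1.39336305e-02,  6.39113176e-03,  1.41160990e-05]), 'ee_pos': array([0.25230462, 0.57132452, 0.23052807]), 'tool_rot': array([-6.48345324e-01, -3.07376066e+00,  2.27497840e-03]), 'force': array([ 0.37577022, -0.31317857,  0.35990654]), 'torque': array([-0.0341021 ,  0.02088259,  0.01058413]), 'width': 0.08537211581897781}
```

View pics/side0.png

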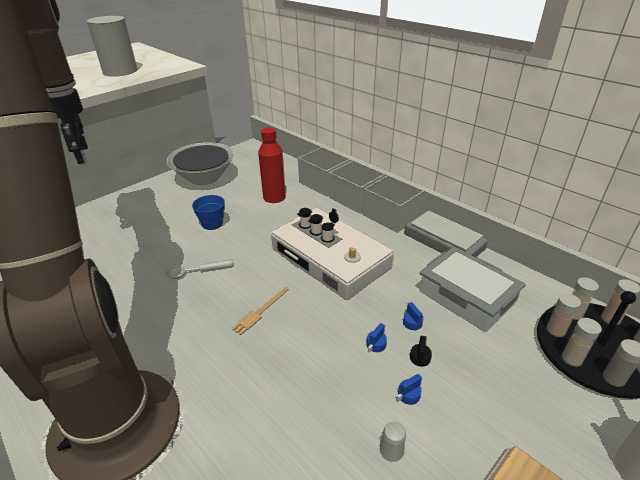

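View pics/top0.png

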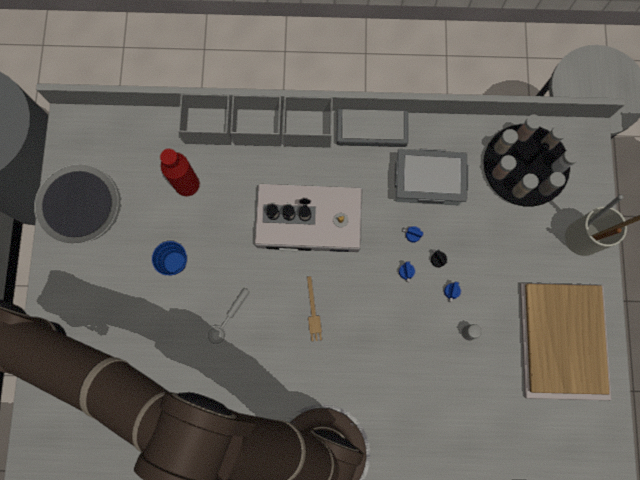

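The black knob is at about (439,259) in the top view, with three blue look-alikes around it. The open cap looks like the rightmost tube, at top (305,202). I'll zoom in.

```bash
cat > h.py <<'E'
import numpy as np,cv2
from rig import bot
from scipy.spatial.transform import Rotation as R
P={n:bot.camera_params(n) for n in("side","top")}
def ray(n,u,v):
    p=P[n];E=p["extrinsics"];d=np.array([(u-p["cx"])/p["fx"],(v-p["cy"])/p["fy"],1.])
    return -E[:3,:3].T@E[:3,3],E[:3,:3].T@d
def onz(n,u,v,z):
    c,d=ray(n,u,v);return c+d*(z-c[2])/d[2]
def proj(n,X):
    p=P[n];E=p["extrinsics"];c=E[:3,:3]@np.asarray(X,float)+E[:3,3]
    return np.array([p["fx"]*c[0]/c[2]+p["cx"],p["fy"]*c[1]/c[2]+p["cy"]])
def two(us,ut):
    A=[];b=[]
    for n,uv in(("side",us),("top",ut)):
        c,d=ray(n,*uv);d/=np.linalg.norm(d);M=np.eye(3)-np.outer(d,d);A.append(M);b.append(M@c)
    x=np.linalg.lstsq(np.vstack(A),np.hstack(b),rcond=None)[0]
    return x
def crop(im,x0,y0,w,h,k,name):
    cv2.imwrite(name,cv2.resize(im[y0:y0+h,x0:x0+w,::-1],None,fx=k,fy=k,interpolation=cv2.INTER_CUBIC))
E
python3 - <<'E'
from h import *
t=cv2.imread("pics/top0.png")[:,:,::-1];s=cv2.imread("pics/side0.png")[:,:,::-1]
crop(t,245,175,130,80,6,"pics/tm.png");crop(t,390,215,80,90,6,"pics/tk.png")
crop(s,265,195,135,105,5,"pics/sm.png");crop(s,355,295,90,115,5,"pics/sk.png")
E
```

```text
(no output)
```

View pics/tm.png

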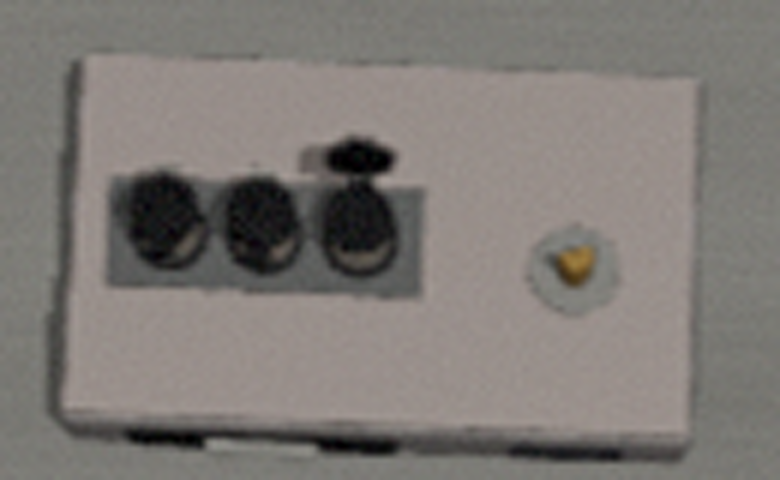

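View pics/tk.png

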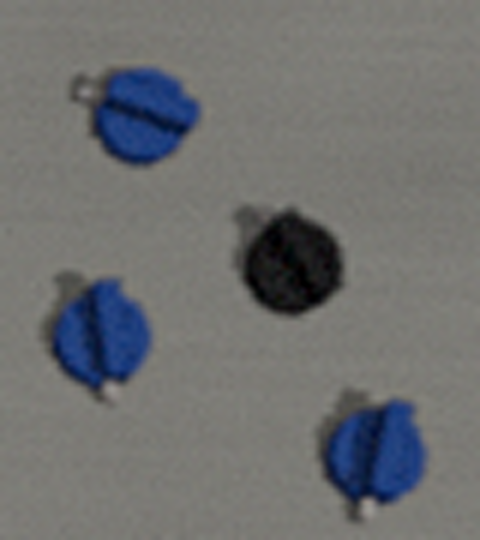

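View pics/sm.png

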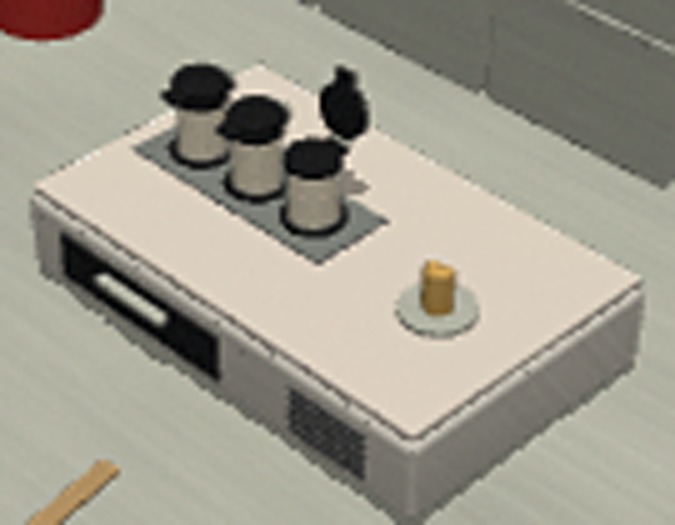

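View pics/sk.png

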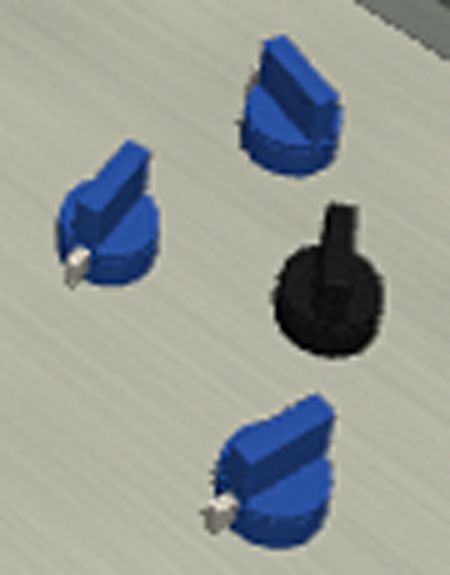

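```bash
python3 - <<'E'
from h import *
av={}
for n in("top","side"):
    a=np.mean([bot.capture(n).astype(float) for _ in range(10)],0);np.save(n+"av.npy",a);av[n]=a
t,s=av["top"],av["side"]
f=lambda a:np.clip(a*1.3,0,255).astype(np.uint8)
def c2(im,x0,y0,w,h,k,name,g=1.3):
    o=np.clip(255*(im[y0:y0+h,x0:x0+w,::-1]/255*g)**0.7,0,255).astype(np.uint8)
    return cv2.resize(o,(w*k,h*k),interpolation=cv2.INTER_NEAREST)
a=c2(t,328,206,25,25,16,"");b=c2(s,340,242,25,25,16,"")
cv2.imwrite("pics/shaft.png",np.hstack([a,b]))
a=c2(t,424,244,30,30,13,"",2);b=c2(s,407,333,30,36,13,"",2)
h=max(a.shape[0],b.shape[0]);a=cv2.copyMakeBorder(a,0,h-a.shape[0],0,0,0)
cv2.imwrite("pics/knob.png",np.hstack([a,b]))
E
```

```text
(no output)
```

View pics/shaft.png

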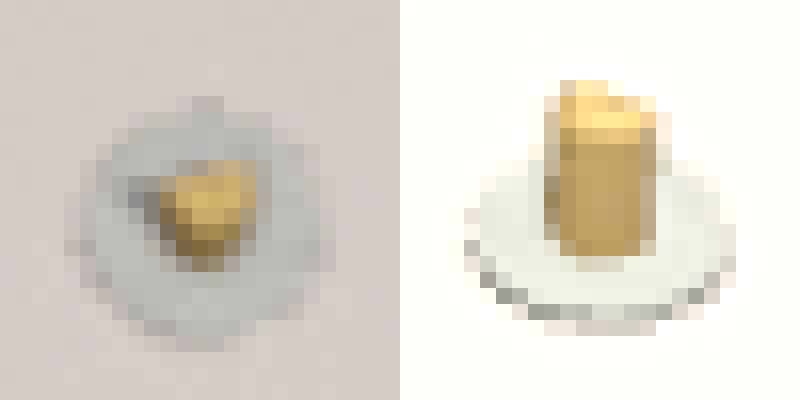

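View pics/knob.png

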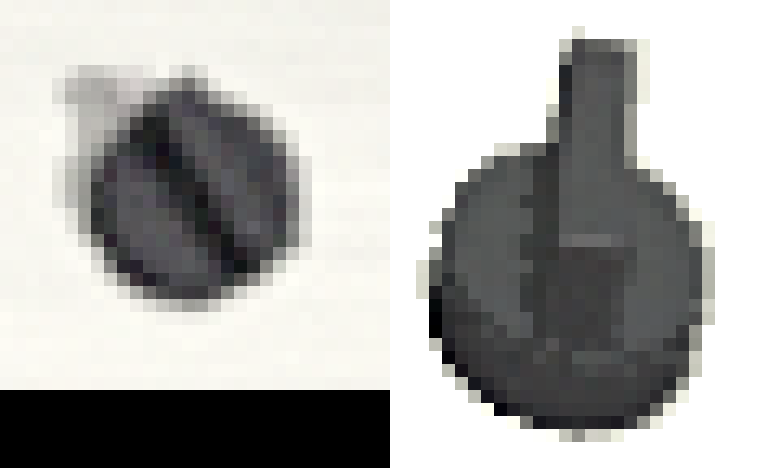

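```bash
python3 - <<'E'
from h import *
np.set_printoptions(linewidth=200,precision=4,suppress=True)
t=np.load("topav.npy");s=np.load("sideav.npy")
# brass coverage: (R-B)
for im,x0,y0,w,h in((t,334,211,14,14),(s,372-24,245,20,20)):
    print((im[y0:y0+h,x0:x0+w,0]-im[y0:y0+h,x0:x0+w,2]).round().astype(int))
# deck mask
hsv=cv2.cvtColor(t.astype(np.uint8),cv2.COLOR_RGB2HSV)
m=((t[:,:,0]-t[:,:,1]>4)&(t[:,:,0]>120)).astype(np.uint8);m[:170]=0;m[260:]=0;m[:,:240]=0;m[:,375:]=0
m=cv2.morphologyEx(m,cv2.MORPH_OPEN,np.ones((3,3)))
c=max(cv2.findContours(m,0,2)[0],key=cv2.contourArea)
ap=cv2.approxPolyDP(c,6,True)[:,0];print(ap, cv2.minAreaRect(c))
for p in ap: print(onz("top",*p,0.06))
E
```

```text
[[13 14 14 14 15 14 14 14 14 14 14 13 13 13]
 [14 15 14 14 14 13 12 12 14 14 14 14 14 14]
 [14 14 12 11  9  8  7  6  8  9 11 13 14 14]
 [15 13  9  7  5  4  5  4  5  5  6 10 13 14]
 [12  8  6  5  4  2  2  3  7  8  4  6  9 13]
 [ 9  5  5  4  5 13 26 46 61 44 10  4  7 11]
 [ 7  5  3  8 42 70 77 80 86 62 14  4  6 10]
 [ 6  5  2  9 51 83 89 87 88 66 17  4  6  8]
 [ 6  6  4 10 39 68 82 85 76 41  8  4  6  7]
 [ 6  5  5  6 26 49 63 68 58 25  7  5  7  7]
 [ 6  6  6  8 16 38 50 50 36 14  5  5  6  6]
 [ 6  6  6  7  8 18 31 30 15  5  6  5  6  8]
 [ 7  6  6  5  6  7  7  8  7  6  5  5  7 10]
 [12  7  6  5  6  6  6  5  7  5  6  6  8 12]]
[[ 28  28  27  27  27  28  28  28  28  28  28  28  28  28  28  28  28  28  28  29]
 [ 28  27  25  23  24  25  26  27  28  28  28  28  28  28  28  28  28  28  28  28]
 [ 27  28  55 103  83  41  22  25  27  28  28  28  28  28  28  28  28  28  28  28]
 [ 28  37  99 119 113  99  81  62  25  27  28  27  28  28  28  28  28  28  28  28]
 [ 28  47 103 119 126 130 125  92  30  27  28  28  28  28  28  28  28  28  28  28]
 [ 28  45  79  93  96 101  99  59  31  27  28  28  28 
[... 735 characters left out ...]
 14  13  24  28  28  28  28  28  28  28]
 [ 14  15  16  15  14  14  15  14  14  12   9  19  29  28  28  28  28  28  28  28]
 [  8   7  11  10  13  13  10  11  11  19  25  29  28  28  28  28  28  28  28  28]
 [ 29  23  22  17  18  17  17  20  30  29  28  28  28  28  28  28  28  28  28  28]
 [ 28  29  29  30  29  29  29  29  28  28  28  28  28  28  28  28  28  28  28  28]
 [ 28  28  28  28  28  28  28  28  28  28  28  28  28  28  28  28  28  28  28  28]]
[[259 184]
 [257 244]
 [359 247]
 [360 188]] ((308.1912536621094, 215.6790771484375), (104.29551696777344, 60.79798889160156), 2.353296995162964)
[0.6915 0.1864 0.06  ]
[0.5272 0.1843 0.06  ]
[ 0.5262 -0.0836  0.06  ]
[ 0.6875 -0.0843  0.06  ]
```

```bash
python3 - <<'E'
from h import *
np.set_printoptions(precision=4,suppress=True)
for m in (.17,.21,.25):
    a=onz("top",339,216.5+1.5*m,.088);b=onz("top",342,216.5-1.5*m,.088);d=b-a;print("top",m,np.degrees(np.arctan2(d[0],-d[1])),(a+b)[:2]/2)
for m in (.3,.35,.4,.45,.5,.55):
    a=onz("side",351.5,247,.088);b=onz("side",354.5,247+3*m,.088);d=b-a;print("side",m,np.degrees(np.arctan2(d[0],-d[1])),(a+b)[:2]/2)
# mill edges subpixel from deck corners; collar centre
from itertools import product
t=np.load("topav.npy")
g=(t[:,:,0]-t[:,:,2])
# mill yaw: fit lines left/right/front/back edges of deck via R-G gradient
d=(t[:,:,0]-t[:,:,1])
print(d[200,250:266].round(),d[200,354:368].round(),d[178:192,330].round(),d[238:254,330].round())
def edge(line,x0):
    v=cv2.GaussianBlur(line.reshape(1,-1),(3,1),.8)[0];gr=np.abs(np.gradient(v));gr[gr<gr.max()*.3]=0
    return x0+(gr*np.arange(len(gr))).sum()/gr.sum()
L=[(edge(d[r,250:266],250),r) for r in range(190,240)]
Rr=[(edge(d[r,352:368],352),r) for r in range(194,242)]
B=[(c,edge(d[178:194,c],178)) for c in range(265,355) if not 290<c<315]
for nm,pts in(("L",L),("R",Rr),("B",B)):
    W=np.array([onz("top",u,v,.06)[:2] for u,v in pts],np.float32)
    vx,vy,x,y=cv2.fitLine(W,cv2.DIST_HUBER,0,.01,.01).ravel();print(nm,np.degrees(np.arctan2(vy,vx)),x,y)
# collar: r-b low
m=((g<11)).astype(np.uint8);m[:200]=0;m[235:]=0;m[:,:325]=0;m[:,355:]=0
ys,xs=np.nonzero(cv2.morphologyEx(((g<11)|(g>25)).astype(np.uint8)*((np.indices(g.shape)[0]>204)&(np.indices(g.shape)[0]<232)&(np.indices(g.shape)[1]>326)&(np.indices(g.shape)[1]<353)),2,np.ones((3,3),np.uint8)))
print("collar px",xs.mean(),ys.mean(),len(xs),onz("top",xs.mean(),ys.mean(),.0635))
E
```

```text
top 0.17 11.445402226015077 [ 0.6002 -0.0326]
top 0.21 13.714287438933914 [ 0.6002 -0.0326]
top 0.25 15.943445967500116 [ 0.6002 -0.0326]
side 0.3 17.836390841333035 [ 0.5985 -0.0361]
side 0.35 14.085278047645799 [ 0.5983 -0.0363]
side 0.4 10.577862347138481 [ 0.5981 -0.0365]
side 0.45 7.314886244899898 [ 0.5979 -0.0367]
side 0.5 4.2906652287318785 [ 0.5977 -0.0369]
side 0.55 1.4949919748066112 [ 0.5974 -0.0371]
[ 0.  1.  0.  1.  1.  1.  0.  3.  9.  9.  9.  9. 10.  9.  9. 10.] [10.  9.  9.  9.  9. 10.  8.  4.  2.  1.  1.  1.  1.  1.] [ 1.  2.  1.  1.  1.  1.  1. -0.  3.  9.  9.  9.  8.  9.] [ 9.  9.  9.  9.  9.  9.  9.  9.  8.  5.  4.  2. -0.  0.  2.  1.]
L -1.3486265 0.6138667 0.1878881
R -0.8010929 0.5956318 -0.085727215
B 89.17761 0.6911506 0.05746136
collar px 340.1927710843373 219.50602409638554 166 [ 0.5983 -0.0328  0.0635]
```

```bash
cat >> h.py <<'E'
def plan(p,yaw,n,vert=True):
    """rows to reach TCP p with tool down, tool y at world yaw(deg); prints rows"""
    o=bot.get_obs();Rm=R.from_rotvec(o["tool_rot"]);pos=o["ee_pos"].copy()
    y=np.radians(yaw);Y=np.array([np.cos(y),np.sin(y),0]);Z=np.array([0,0,-1.]);Rt=R.from_matrix(np.array([np.cross(Y,Z),Y,Z]).T)
    rv=(Rm.inv()*Rt).as_rotvec();st=R.from_rotvec(rv/n);rows=[]
    for i in range(n):
        d=(np.asarray(p)-pos)/(n-i);l=Rm.inv().apply(d)*1000
        rows.append([float(round(x,1)) for x in l]+[float(round(x,2)) for x in np.degrees(rv/n)]);pos=pos+d;Rm=Rm*st
    for r in rows: print(r)
def st():
    o=bot.get_obs();M=R.from_rotvec(o["tool_rot"]).as_matrix()
    print("t",o["clock"],"p",o["ee_pos"].round(4),"jawyaw",round(np.degrees(np.arctan2(M[1,1],M[0,1])),2),"z",M[:,2].round(4),"F",o["force"].round(1),"T",o["torque"].round(2),"w",round(o["width"],4))
E
python3 - <<'E'
from h import *
np.set_printoptions(precision=4,suppress=True)
print("cap",two((334,216),(304.7,201.2)))
t=np.load("topav.npy");s=np.load("sideav.npy")
mt=(t.max(2)<75).astype(np.uint8);mt2=np.zeros_like(mt);mt2[244:274,424:454]=mt[244:274,424:454]
ms=(s.max(2)<100).astype(np.uint8);ms2=np.zeros_like(ms);ms2[333:369,405:438]=ms[333:369,405:438]
for n,m in(("top",mt2),("side",ms2)):
    ys,xs=np.nonzero(m);print(n,xs.min(),xs.max(),ys.min(),ys.max(),xs.mean(),ys.mean())
g=t.mean(2);print(g[246:272,429:452].round().astype(int))
plan((.675,.061,.231),0,14)
E
```

```text
cap [0.632  0.0604 0.1159]
top 430 446 250 267 437.9264069264069 258.43290043290045
side 410 431 336 366 420.5938864628821 353.05021834061137
[[119 118 120 119 119 119 119 119 119 119 119 119 119 119 119 119 119 119
  119 119 117 119 118]
 [118 118 119 119 119 119 119 119 119 119 119 118 118 117 116 118 118 117
  118 117 117 118 117]
 [118 117 119 119 118 118 117 121 119 117 119 120 118 117 118 117 117 115
  117 117 118 118 117]
 [107  91  91  99 106 105 112 122 108  88 105 121 121 120 119 118 118 119
  119 118 119 119 119]
 [ 86  77  72  75  89  95  90  82  61  42  69 107 121 122 120 119 119 118
  118 118 117 117 117]
 [ 78  73  72  66  81  85  56  35  27  21  33  63  86 107 120 120 119 118
  117 118 117 117 118]
 [100  79  78  72  67  52  22  17  26  23  19  26  39  60  82 106 123 123
  120 120 120 120 121]
 [108  81  81  75  53  21   6   9  24  29  27  20  18  19  37  73 109 123
  123 122 121 121 120]
 [108  82  76  57  32   8   8   6  17  26  28  26  19  19  22  37  72 109
  123 122 121 121 121]
 [108  80  64  33  18  13   7   4   9  23  29  27  24  22  21  22  39  94
  124 123 1
[... 1369 characters left out ...]

 [123 123 122 123 123 123 122 122 122 124 123 122 121 122 121 122 121 122
  122 121 120 121 120]
 [122 122 121 122 122 122 121 122 121 122 121 121 121 121 122 122 123 124
  122 122 123 122 122]]
[-42.3, -21.2, 0.0, 0.0, -0.0, 4.73]
[-43.9, -17.6, 0.0, 0.0, -0.0, 4.73]
[-45.3, -13.9, 0.0, 0.0, -0.0, 4.73]
[-46.2, -10.2, 0.0, 0.0, -0.0, 4.73]
[-46.9, -6.3, 0.0, 0.0, -0.0, 4.73]
[-47.3, -2.4, 0.0, 0.0, -0.0, 4.73]
[-47.3, 1.5, 0.0, 0.0, -0.0, 4.73]
[-47.0, 5.4, 0.0, 0.0, -0.0, 4.73]
[-46.4, 9.2, 0.0, 0.0, -0.0, 4.73]
[-45.5, 13.0, 0.0, 0.0, -0.0, 4.73]
[-44.3, 16.7, 0.0, 0.0, -0.0, 4.73]
[-42.8, 20.3, 0.0, 0.0, -0.0, 4.73]
[-40.9, 23.8, 0.0, 0.0, -0.0, 4.73]
[-38.8, 27.1, 0.0, 0.0, -0.0, 4.73]
```

```bash
python3 - <<'E'
from h import *
np.set_printoptions(precision=4,suppress=True)
a=onz("top",441.8,264,.033);b=onz("top",435.2,253,.033);d=b-a;print("yaw",np.degrees(np.arctan2(d[1],d[0])))
f=onz("top",438.4,266.9,0);print("front",f, f[0]+.021)
for z in(0,.01,.02):print(onz("top",438.35,259,z))
s=np.load("sideav.npy").mean(2)
print(s[333:370,405:436].round().astype(int))
E
python3 -m handwheel '[[-42,-21,0,0,0,4.7,1],[-44,-18,0,0,0,4.7,1],[-45,-14,0,0,0,4.7,1],[-46,-10,0,0,0,4.7,1],[-47,-6,0,0,0,4.7,1],[-47,-2,0,0,0,4.7,1],[-47,1,0,0,0,4.7,1],[-47,5,0,0,0,4.7,1],[-46,9,0,0,0,4.7,1],[-45,13,0,0,0,4.7,1],[-44,17,0,0,0,4.7,1],[-43,20,0,0,0,4.7,1]]'
python3 -c "
from h import *
st();plan((.678,.061,.231),0,4)"
```

```text
yaw 30.300421048520377
front [ 0.4893 -0.3032  0.    ] 0.510265826324626
[ 0.511  -0.3033  0.    ]
[ 0.5091 -0.3014  0.01  ]
[ 0.5072 -0.2994  0.02  ]
[[168 169 169 ... 171 172 171]
 [169 168 168 ... 170 171 173]
 [171 169 168 ... 170 169 170]
 ...
 [173 173 172 ... 173 171 175]
 [176 174 173 ... 175 173 172]
 [179 178 174 ... 174 175 174]]
clock: 2.3
ee_pos: [0.6164, 0.1252, 0.2306]
tool_rot: [-2.047, -2.378, -0.01]
force: [0.7, 0.3, 0.2]
width: 0.0
t 2.3 p [0.6164 0.1252 0.2306] jawyaw 8.55 z [ 9.0e-04  7.7e-03 -1.0e+00] F [0.7 0.3 0.2] T [-0.01 -0.04  0.02] w 0.0
[-18.1, 12.8, -0.2, 0.02, -0.11, 2.14]
[-17.7, 13.5, -0.2, 0.02, -0.11, 2.14]
[-17.1, 14.2, -0.2, 0.02, -0.11, 2.14]
[-16.6, 14.8, -0.1, 0.02, -0.11, 2.14]
```

```bash
python3 -m handwheel '[[-25,17,0,0,0,3,1],[-25,19,0,0,0,3,1],[-21,20,0,0,0,2.6,1],[0,0,0,0,0,0,1]]'
python3 -c "
from h import *
st();plan((.68,.061,.231),0,1);plan((.68,.061,.122),0,3)"
```

```text
clock: 2.7
ee_pos: [0.6842, 0.0472, 0.2302]
tool_rot: [2.243, 2.199, 0.007]
force: [-0.0, -0.2, -0.3]
width: 0.0001
t 2.7 p [0.6842 0.0472 0.2302] jawyaw -1.14 z [ 0.0033  0.003  -1.    ] F [-0.  -0.2 -0.3] T [ 0.01 -0.   -0.01] w 0.0001
[13.7, -4.5, -0.7, 0.19, -0.18, -1.14]
[4.5, -1.6, 36.1, 0.06, -0.06, -0.38]
[4.5, -1.5, 36.1, 0.06, -0.06, -0.38]
[4.6, -1.5, 36.1, 0.06, -0.06, -0.38]
```

```bash
python3 -m handwheel '[[13.5,-2,10,0.1,-0.1,-0.6,1],[0,0,36,0,0,0,1],[0,0,36,0,0,0,1],[0,0,26,0,0,0,1],[0,0,0,0,0,0,1]]'
python3 - <<'E'
from h import *
st()
s=bot.capture("side");crop(s,230,120,160,150,5,"pics/c1.png")
E
```

```text
clock: 3.2
ee_pos: [0.6799, 0.0716, 0.1171]
tool_rot: [-2.216, -2.221, -0.008]
force: [-0.6, -0.1, -0.7]
width: -0.0001
t 3.2 p [0.6799 0.0716 0.1171] jawyaw 0.11 z [ 6.0e-04  6.4e-03 -1.0e+00] F [-0.6 -0.1 -0.7] T [ 0.02  0.06 -0.  ] w -0.0001
```

View pics/c1.png

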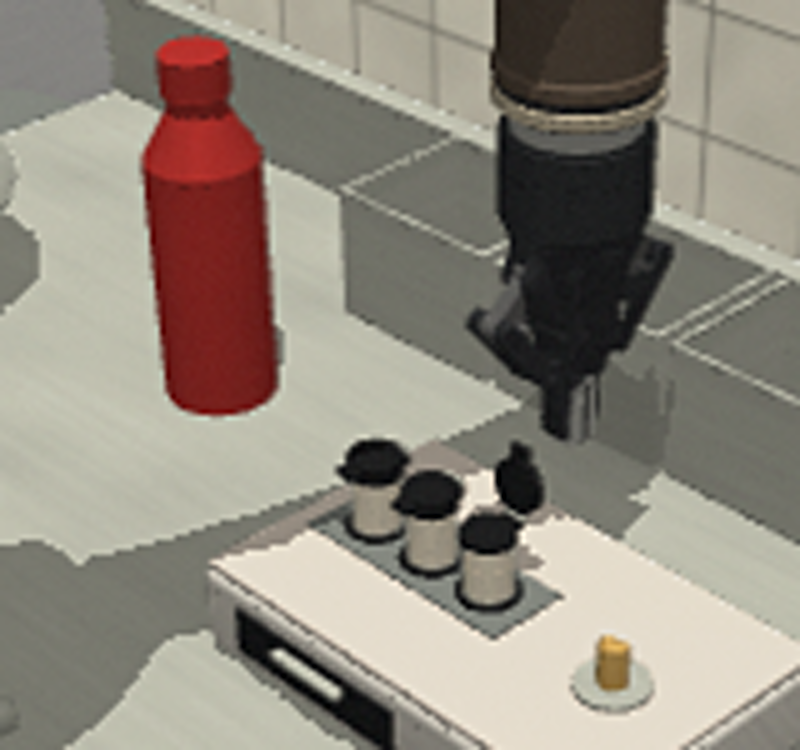

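```bash
python3 -m handwheel '[[-10,-15,-2,0,0,0,1],[0,-15,0,0,0,0,1],[0,-15,0,0,0,0,1],[0,-15,0,0,0,0,1],[0,-12,0,0,0,0,1],[0,-8,0,0,0,0,1],[0,0,0,0,0,0,1]]'
python3 - <<'E'
from h import *
st()
s=bot.capture("side");crop(s,230,120,160,150,5,"pics/c2.png")
E
```

```text
clock: 3.95
ee_pos: [0.6021, 0.0707, 0.1321]
tool_rot: [2.203, 2.236, 0.035]
force: [0.5, 0.2, -1.4]
width: 0.0005
t 3.95 p [0.6021 0.0707 0.1321] jawyaw 0.83 z [ 0.0177  0.014  -0.9997] F [ 0.5  0.2 -1.4] T [0.   0.03 0.03] w 0.0005
```

View pics/c2.png

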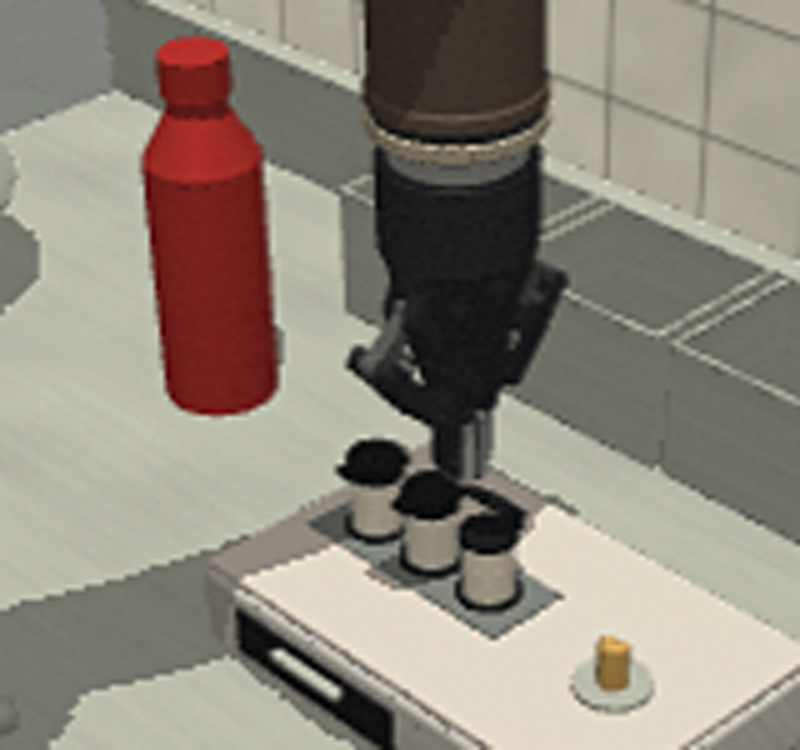

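```bash
python3 -c "
from h import *
plan((.598,.061,.12),0,2)"
python3 -m handwheel '[[-10,-2,6,0.8,-1,-0.8,1],[0,0,8,0,0,0,1],[0,0,0,0,0,0,1]]'; python3 -c "
from h import *
st();plan((.6,.061,.107),0,2)"
```

```text
[-4.9, -2.6, 6.0, 0.53, -0.4, 0.42]
[-4.9, -2.5, 6.0, 0.53, -0.4, 0.42]
clock: 4.3
ee_pos: [0.6028, 0.0605, 0.1179]
tool_rot: [2.182, 2.25, 0.001]
force: [0.2, -0.7, -0.3]
width: 0.0001
t 4.3 p [0.6028 0.0605 0.1179] jawyaw 1.77 z [ 0.0061 -0.0049 -1.    ] F [ 0.2 -0.7 -0.3] T [ 0.01  0.02 -0.  ] w 0.0001
[0.3, -1.4, 5.4, 0.17, 0.14, 0.88]
[0.3, -1.4, 5.4, 0.17, 0.14, 0.88]
```

```bash
python3 -m handwheel '[[0,-2,6,0,0,0.8,1],[0,0,5,0,0,0.8,1],[0,0,3,0,0,0,1],[0,0,2,0,0,0,1]]'; python3 - <<'E'
from h import *
st()
s=bot.capture("side");crop(s,230,120,160,150,5,"pics/c3.png")
E
```

```text
clock: 4.7
ee_pos: [0.601, 0.06, 0.1061]
tool_rot: [2.221, 2.215, 0.003]
force: [-9.6, 0.6, 25.5]
width: 0.0002
t 4.7 p [0.601  0.06   0.1061] jawyaw -0.14 z [ 0.0051 -0.0021 -1.    ] F [-9.6  0.6 25.5] T [-0.1   2.32  0.09] w 0.0002
```

View pics/c3.png

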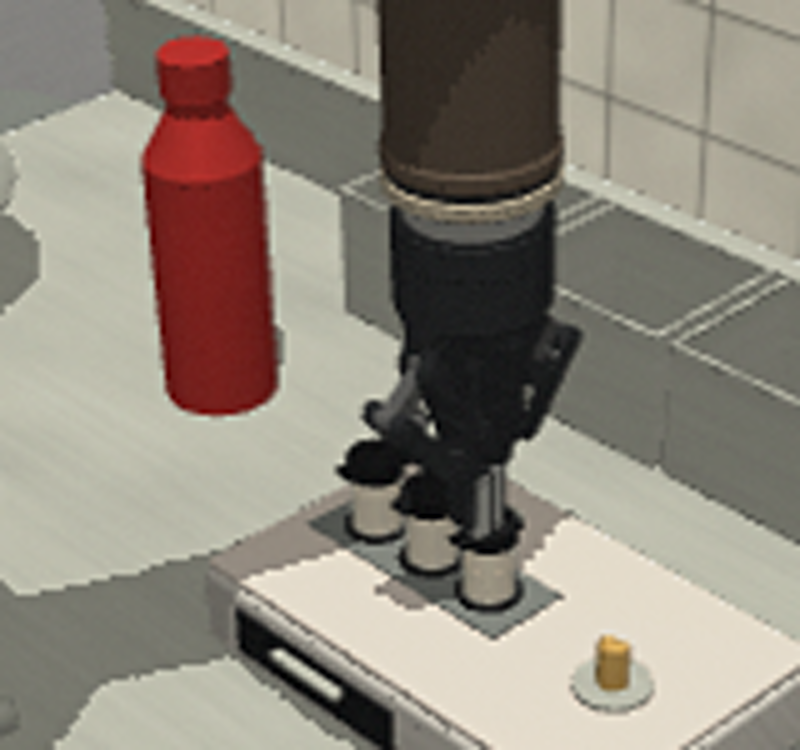

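The cap lies shut under the fingertips: contact at z = 0.106, which is the height of a closed cap. Next I lift and go over the knob.

```bash
python3 -m handwheel '[[0,0,-20,0,0,0,1],[0,0,-40,0,0,0,-1],[0,0,-45,0,0,0,-1],[0,0,0,0,0,0,-1]]'; python3 - <<'E'
from h import *
st()
s=bot.capture("side");crop(s,230,120,160,150,5,"pics/c4.png")
plan((.510,-.3015,.19),-59.7,10)
E
```

```text
clock: 5.15
ee_pos: [0.5999, 0.0599, 0.2131]
tool_rot: [2.226, 2.212, 0.001]
force: [0.4, -1.2, -0.3]
width: 0.0428
t 5.15 p [0.5999 0.0599 0.2131] jawyaw -0.37 z [ 0.003  -0.0023 -1.    ] F [ 0.4 -1.2 -0.3] T [ 0.01 -0.02  0.03] w 0.0428
[-36.2, -8.6, 2.1, 0.0, 0.02, 5.94]
[-36.9, -4.8, 2.1, 0.0, 0.02, 5.94]
[-37.2, -1.0, 2.1, 0.0, 0.02, 5.94]
[-37.1, 2.9, 2.1, 0.0, 0.02, 5.94]
[-36.6, 6.7, 2.1, 0.0, 0.02, 5.94]
[-35.7, 10.4, 2.1, 0.0, 0.02, 5.94]
[-34.5, 14.1, 2.1, 0.0, 0.02, 5.94]
[-32.8, 17.6, 2.1, 0.0, 0.02, 5.94]
[-30.8, 20.9, 2.0, 0.0, 0.02, 5.94]
[-28.5, 23.9, 2.0, 0.0, 0.02, 5.94]
```

View pics/c4.png

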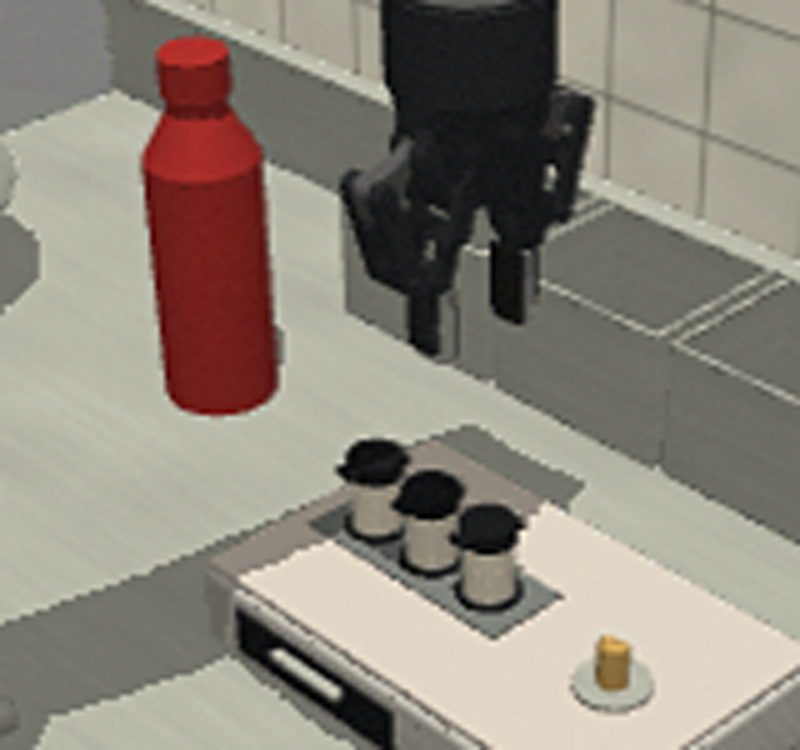

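```bash
python3 -m handwheel '[[-36,-9,2,0,0,6,0],[-37,-5,2,0,0,6,0],[-37,-1,2,0,0,6,0],[-37,3,2,0,0,6,0],[-37,7,2,0,0,6,0],[-36,10,2,0,0,6,0],[-34,14,2,0,0,6,0],[-33,18,2,0,0,6,0],[-31,21,2,0,0,6,0],[-28,24,2,0,0,6,0],[0,0,0,0,0,0,0]]'; python3 - <<'E'
from h import *
st()
plan((.510,-.3015,.16),-59.7,2)
E
```

```text
clock: 6.3
ee_pos: [0.4934, -0.3082, 0.1755]
tool_rot: [-3.052, -0.737, 0.027]
force: [0.1, -0.4, -0.2]
width: 0.0427
t 6.3 p [ 0.4934 -0.3082  0.1755] jawyaw -62.85 z [-0.0169 -0.0022 -0.9999] F [ 0.1 -0.4 -0.2] T [-0.01 -0.01 -0.02] w 0.0427
[9.0, 0.9, 7.6, -0.18, 0.45, -1.57]
[8.9, 1.1, 7.7, -0.18, 0.45, -1.57]
```

```bash
python3 -m handwheel '[[12,1,5,-0.2,0.5,-1.6,0],[6,1,20,-0.2,0.5,-1.6,0],[0,0,30,0,0,0,0],[0,0,15,0,0,0,0],[0,0,0,0,0,0,0]]'; python3 - <<'E'
from h import *
st()
plan((.510,-.3015,.06),-59.7,1)
s=bot.capture("side");t=bot.capture("top")
cv2.imwrite("pics/k1.png",np.hstack([cv2.resize(s[270:420,340:470,::-1],None,fx=3.5,fy=3.5,interpolation=2)[:480],cv2.resize(t[205:315,390:480,::-1],None,fx=3.8,fy=4.7727,interpolation=2)[:480]]))
E
```

```text
clock: 6.8
ee_pos: [0.5137, -0.2949, 0.0969]
tool_rot: [-3.022, -0.843, -0.003]
force: [-0.2, -0.3, 0.0]
width: 0.0427
t 6.8 p [ 0.5137 -0.2949  0.0969] jawyaw -58.82 z [ 6.0e-04  4.2e-03 -1.0e+00] F [-0.2 -0.3  0. ] T [0.03 0.03 0.01] w 0.0427
[-6.7, 3.9, 36.9, -0.19, -0.15, 0.88]
```

```bash
ls pics
```

```text
c1.png
c2.png
c3.png
c4.png
k1.png
knob.png
shaft.png
side0.png
sk.png
sm.png
tk.png
tm.png
top0.png
```

View pics/k1.png

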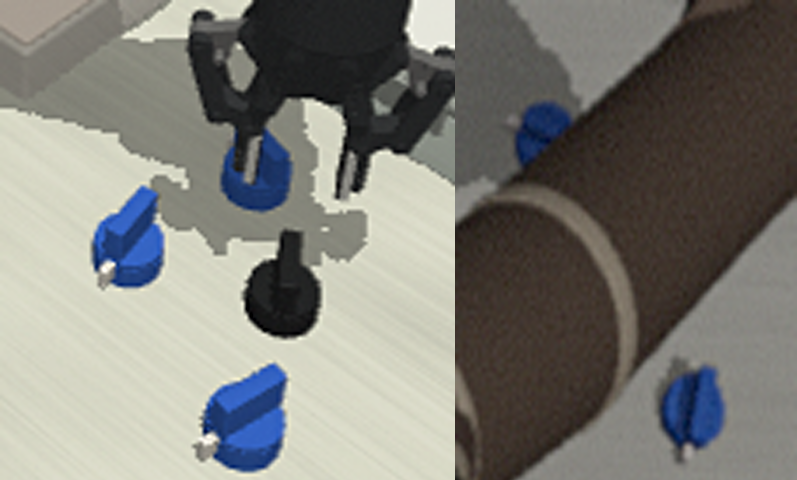

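The side view shows the fingers straddling the bar of the black knob. I'll correct the offset and descend.

```bash
python3 -m handwheel '[[-7,4,10,-0.2,-0.2,0.9,0],[0,0,20,0,0,0,0],[0,0,0,0,0,0,0]]'; python3 - <<'E'
from h import *
st()
plan((.510,-.3015,.024),-59.7,2)
E
```

```text
clock: 7.2
ee_pos: [0.5124, -0.3036, 0.0699]
tool_rot: [3.027, 0.819, 0.007]
force: [0.2, 0.7, 0.2]
width: 0.0426
t 7.2 p [ 0.5124 -0.3036  0.0699] jawyaw -59.72 z [ 0.0059 -0.0041 -1.    ] F [0.2 0.7 0.2] T [ 0.02 -0.02  0.02] w 0.0426
[-0.6, -1.7, 22.9, 0.19, -0.09, -0.01]
[-0.5, -1.6, 22.9, 0.19, -0.09, -0.01]
```

```bash
python3 -m handwheel '[[-1,-3,16,0.4,-0.2,0,0],[0,0,16,0,0,0,0],[0,0,12,0,0,0,0],[0,0,0,0,0,0,0]]'; python3 - <<'E'
from h import *
st()
plan((.510,-.3015,.024),-59.7,1)
E
```

```text
clock: 7.6
ee_pos: [0.5107, -0.3026, 0.0244]
tool_rot: [3.032, 0.819, 0.002]
force: [1.3, -0.1, 0.6]
width: 0.0428
t 7.6 p [ 0.5107 -0.3026  0.0244] jawyaw -59.77 z [ 0.0015 -0.001  -1.    ] F [ 1.3 -0.1  0.6] T [0.01 0.05 0.03] w 0.0428
[-0.1, -1.3, 0.4, 0.09, -0.05, -0.07]
```

```bash
python3 -m handwheel '[[0,-1,0,0,0,0,0.5],[0,0,0,0,0,0,1],[0,0,0,0,0,0,1],[0,0,0,0,0,0,1],[0,0,0,0,0,0,1],[0,0,0,0,0,0,1]]'; python3 - <<'E'
from h import *
st()
s=bot.capture("side")
crop(s,360,270,110,110,5,"pics/k2.png")
E
```

```text
clock: 8.2
ee_pos: [0.5109, -0.3023, 0.0256]
tool_rot: [3.03, 0.818, 0.004]
force: [0.2, 0.1, -0.6]
width: 0.0107
t 8.2 p [ 0.5109 -0.3023  0.0256] jawyaw -59.78 z [ 0.0031 -0.0019 -1.    ] F [ 0.2  0.1 -0.6] T [ 0.03 -0.03 -0.05] w 0.0107
```

View pics/k2.png

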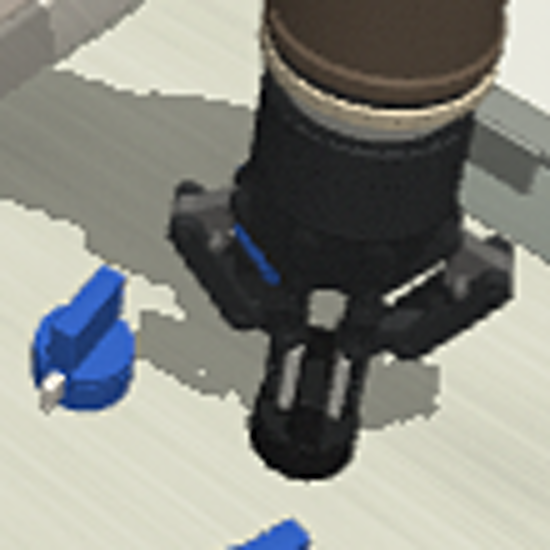

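```bash
python3 -m handwheel '[[0,0,-15,0,0,0,1],[0,0,-40,0,0,0,1],[0,0,-45,0,0,0,1],[0,0,-40,0,0,0,1],[0,0,0,0,0,0,1]]'; python3 - <<'E'
from h import *
st()
s=bot.capture("side")
crop(s,360,170,150,200,4,"pics/k3.png")
plan((.597,-.034,.175),-78,8)
E
```

```text
clock: 8.75
ee_pos: [0.5092, -0.3028, 0.1734]
tool_rot: [3.032, 0.815, 0.0]
force: [-0.2, -0.5, -0.0]
width: 0.0108
t 8.75 p [ 0.5092 -0.3028  0.1734] jawyaw -59.91 z [ 8.0e-04 -1.9e-03 -1.0e+00] F [-0.2 -0.5 -0. ] T [ 0.   -0.04  0.  ] w 0.0108
[26.4, -23.4, -0.5, -0.0, 0.01, 2.26]
[25.4, -24.4, -0.5, -0.0, 0.01, 2.26]
[24.4, -25.4, -0.5, -0.0, 0.01, 2.26]
[23.4, -26.4, -0.5, -0.0, 0.01, 2.26]
[22.4, -27.3, -0.5, -0.0, 0.01, 2.26]
[21.3, -28.1, -0.5, -0.0, 0.01, 2.26]
[20.1, -28.9, -0.5, -0.0, 0.01, 2.26]
[19.0, -29.7, -0.5, -0.0, 0.01, 2.26]
```

View pics/k3.png

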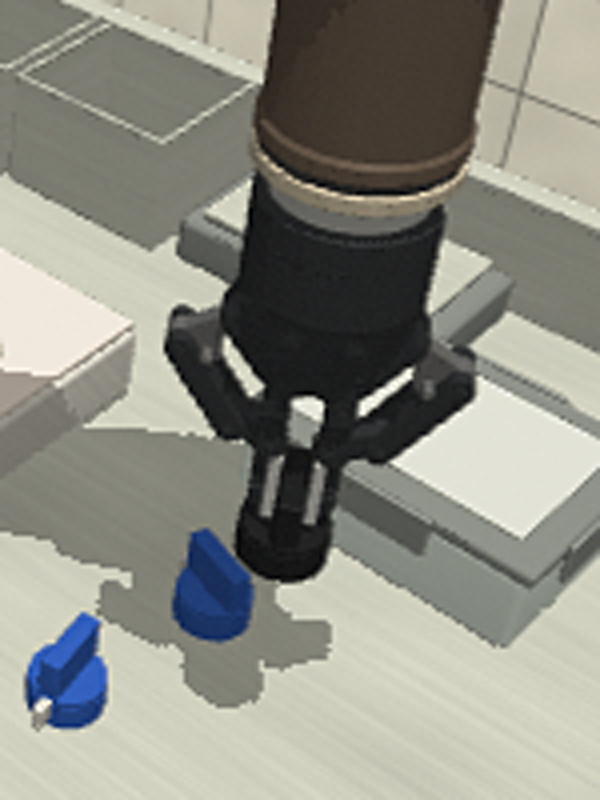

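The knob is lifted and held upright in the jaws. Now I carry it to the shaft.

```bash
python3 -m handwheel '[[26,-23,0,0,0,2.3,1],[25,-24,0,0,0,2.3,1],[24,-25,0,0,0,2.3,1],[23,-26,0,0,0,2.3,1],[22,-27,0,0,0,2.3,1],[21,-28,0,0,0,2.3,1],[20,-29,0,0,0,2.2,1],[19,-30,0,0,0,2.2,1],[0,0,0,0,0,0,1]]'; python3 - <<'E'
from h import *
st()
plan((.597,-.034,.14),-78,2)
E
```

```text
clock: 9.7
ee_pos: [0.5951, -0.0269, 0.1654]
tool_rot: [-3.126, -0.296, 0.017]
force: [-0.6, 0.1, -0.1]
width: 0.0106
t 9.7 p [ 0.5951 -0.0269  0.1654] jawyaw -79.17 z [-1.120e-02  7.000e-04 -9.999e-01] F [-0.6  0.1 -0.1] T [ 0.05  0.02 -0.03] w 0.0106
[0.4, 3.7, 12.7, -0.08, 0.31, -0.59]
[0.3, 3.7, 12.7, -0.08, 0.31, -0.59]
```

```bash
python3 -m handwheel '[[0,7,12,-0.2,0.6,-1.2,1],[0,0,14,0,0,0,1],[0,0,10,0,0,0,1],[0,0,0,0,0,0,1]]'; python3 - <<'E'
from h import *
st()
plan((.598,-.034,.121),-78,1)
a=np.mean([bot.capture("side").astype(float) for _ in range(4)],0)
np.save("s2.npy",a)
o=np.clip(255*(a[180:290,290:410,::-1]/255)**.6,0,255).astype(np.uint8)
cv2.imwrite("pics/f1.png",cv2.resize(o,None,fx=5,fy=5,interpolation=0))
E
```

```text
clock: 10.1
ee_pos: [0.5939, -0.0323, 0.1248]
tool_rot: [3.123, 0.333, -0.009]
force: [0.0, -0.1, 0.2]
width: 0.0105
t 10.1 p [ 0.5939 -0.0323  0.1248] jawyaw -77.81 z [-0.0058 -0.0012 -1.    ] F [ 0.  -0.1  0.2] T [-0.07  0.02  0.02] w 0.0105
[3.7, 2.6, 3.7, -0.01, 0.34, 0.19]
```

View pics/f1.png

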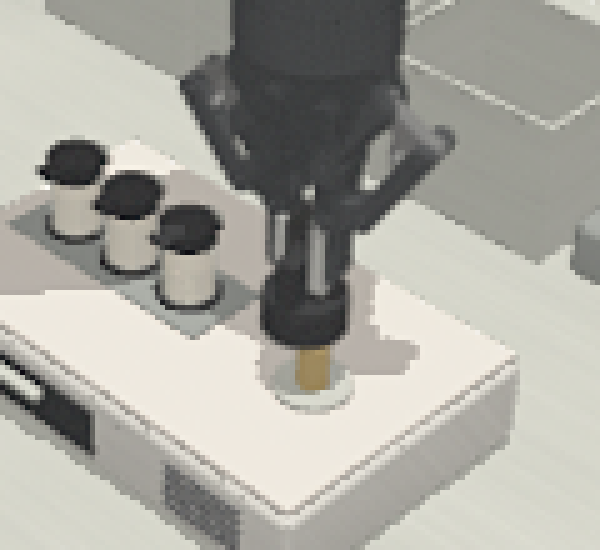

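```bash
python3 - <<'E'
from h import *
np.set_printoptions(precision=4,suppress=True,linewidth=220)
a=np.load("s2.npy");g=a.mean(2);rb=a[:,:,0]-a[:,:,2]
print(g[236:252,340:364].round().astype(int))
print(rb[249:260,346:360].round().astype(int))
o=(.5937,-.0323)
ux=np.array([.8,-.6])
for zb in(.0992,):
  for nm,c in(("knob",(.5935,-.0322)),):
    th=np.linspace(0,2*np.pi,120)
    pts=np.array([proj("side",(c[0]+.021*np.cos(t),c[1]+.021*np.sin(t),z)) for t in th for z in(zb,zb+.02)])
    print(nm,pts.min(0),pts.max(0))
th=np.linspace(0,2*np.pi,120)
pts=np.array([proj("side",(.598+.008*np.cos(t),-.034+.008*np.sin(t),z)) for t in th for z in(.064,.088)])
print("shaft",pts.min(0),pts.max(0))
E
```

```text
[[142 139 107  24  24  17  19  21  20  17  16  48 108 112  89  40  31  19  26  77 139 141 139 138]
 [134 139  71  25  26  20  19  18  19  19  18  46 104 115  98  71  27  18  15  54 126 142 140 137]
 [ 86  96  46  27  26  18  19  20  18  18  16  29  65  90  96  43  18  18  16  47 120 142 139 136]
 [ 80  69  31  26  27  17  18  19  21  17  18  19  17  28  36  19  17  19  26  47 113 143 139 136]
 [120 138  31  20  26  21  19  19  17  19  21  29  26  22  25  31  30  31  26  44 113 143 139 147]
 [145 138  31  17  19  19  20  18  19  22  28  32  32  31  31  31  30  26  18  47 120 142 138 136]
 [144 138  29  13  18  20  21  20  23  27  30  31  31  30  30  26  20  19  14  50 127 142 138 135]
 [142 128  21  16  17  20  18  21  22  21  22  22  22  22  21  21  20  20  14  57 133 141 138 151]
 [141 128  29  12  17  20  18  19  22  23  22  21  21  20  20  20  17  18  16  58 133 140 138 153]
 [141 135  35  11  17  18  19  19  21  20  19  19  20  17  20  19  19  17  12  64 147 141 139 138]
 [138 138 102  31  13  17  20  20  19  19  18  18  20  21  19  21  18  14  28  86 144 140 139 139]
 [132 137 1
[... 371 characters left out ...]
 139 140 139]
 [222 216 134 138 140 140 142 141 130  98  80  85  86  85  83  88 120 143 141 140 139 139 140 139]]
[[14  8  5  5 11 12 12 14 32 43 21 18 19 18]
 [20 19 19 38 56 60 64 73 76 56 25 18 19 19]
 [19 19 17 40 66 66 66 67 67 54 22 18 20 19]
 [17 12 11 38 66 64 65 64 66 54 18 11 18 20]
 [10  8 11 38 65 65 64 64 66 50  5  8 10 14]
 [10 10 11 50 65 64 64 64 65 49  6  9 10 15]
 [10  9 12 49 64 63 63 64 66 48  6  8 11 17]
 [ 8  9 10 38 64 64 65 65 66 49  7 12 16 17]
 [10  9  8 13 56 68 68 67 62 31  8 16 16 15]
 [13 11  9  8 10 24 23 21 14 14 14 15 16 15]
 [14 16 17 16 15 15 16 16 16 16 16 15 15 14]]
knob [341.5794 231.851 ] [359.7666 249.4805]
shaft [348.5691 245.098 ] [355.567  257.0921]
```

```bash
python3 - <<'E'
from h import *
np.set_printoptions(precision=4,suppress=True,linewidth=220)
s=np.load("sideav.npy");rb=s[:,:,0]-s[:,:,2]
print("rb");print(rb[248:266,342:364].round().astype(int));print(s.mean(2)[256:266,342:364].round().astype(int))
th=np.linspace(0,2*np.pi,160)
for c in((.598,-.034),(.596,-.036)):
  for z in(.06,.064):
    p=np.array([proj("side",(c[0]+.02*np.cos(t),c[1]+.02*np.sin(t),z)) for t in th]);print(c,z,p.min(0),p.max(0))
t=np.load("topav.npy");rb=t[:,:,0]-t[:,:,2];print(rb[208:232,326:356].round().astype(int))
c=(.598,-.034)
for z in(.06,.064):
    p=np.array([proj("top",(c[0]+.02*np.cos(q),c[1]+.02*np.sin(q),z)) for q in th]);print("top",z,p.min(0),p.max(0))
E
```

```text
rb
[[ 28  28  28  28  28  28  28  37  99 119 113  99  81  62  25  27  28  27  28  28  28  28]
 [ 28  28  28  28  28  28  28  47 103 119 126 130 125  92  30  27  28  28  28  28  28  28]
 [ 28  28  28  28  28  28  28  45  79  93  96 101  99  59  31  27  28  28  28  28  28  28]
 [ 28  28  28  28  29  28  25  38  66  76  76  76  76  55  27  28  28  28  28  28  28  28]
 [ 28  28  28  29  25  17  14  40  76  77  76  76  77  55  21  19  25  29  28  28  28  28]
 [ 28  28  28  20  14  13  14  37  73  77  77  76  77  50  10  13  16  22  28  28  28  28]
 [ 28  28  28  14  14  15  14  50  72  76  76  75  77  48  12  15  13  15  27  28  28  28]
 [ 28  28  20  13  16  15  15  50  73  76  76  75  75  46  12  15  15  16  23  29  28  28]
 [ 28  28  20  13  14  14  14  38  74  77  78  77  76  46  12  15  15  15  19  29  28  28]
 [ 28  27  13  14  16  15  13  16  64  79  79  79  70  35  13  14  15  14  16  29  28  28]
 [ 28  28  21  12  16  16  15  12  14  26  26  23  12  13  14  15  15  13  17  29  28  28]
 [ 28  28  28  10  12  15  15  14  14  14  14  14  14  15  15  14  14  13  24  28  28  28]
 [ 28
[... 3330 characters left out ...]
 6  5  7  7 12 13 13 13 14 13 13 13 14 14]
 [13 13 14 14 13 14 14 14 13 13 12  9  7  6  6  6  5  8 11 13 14 13 13 14 14 14 13 14 13 13]
 [13 13 14 14 14 14 13 12 14 14 13 13 12 11 11 10 12 13 13 14 13 14 14 14 14 14 13 14 13 13]
 [13 14 13 13 14 13 14 13 14 13 14 13 14 14 14 13 13 14 14 14 13 14 14 13 13 14 14 13 14 14]
 [14 13 13 13 13 14 13 14 13 13 13 13 13 14 13 14 14 13 14 13 13 14 13 13 13 14 14 14 14 14]
 [13 13 13 13 13 13 14 14 13 14 13 13 13 14 14 13 14 13 13 13 13 13 13 14 13 14 13 14 14 14]
 [14 13 14 14 14 13 13 14 13 14 13 13 14 13 13 13 13 13 14 13 14 13 14 14 14 14 14 14 13 14]]
top 0.06 [333.053  212.6474] [348.155  227.3062]
top 0.064 [333.0955 212.2603] [348.2338 226.9525]
```

```bash
python3 - <<'E'
from h import *
st()
plan((.5973,-.0353,.121),-78,1)
t=bot.capture("top");crop(t,280,150,130,110,6,"pics/f2.png")
E
```

```text
t 10.3 p [ 0.5955 -0.0325  0.1271] jawyaw -77.8 z [-0.002 -0.001 -1.   ] F [0.8 0.8 0.2] T [ 0.02  0.05 -0.  ] w 0.0112
[1.1, 3.1, 6.1, 0.04, 0.12, 0.2]
```

View pics/f2.png

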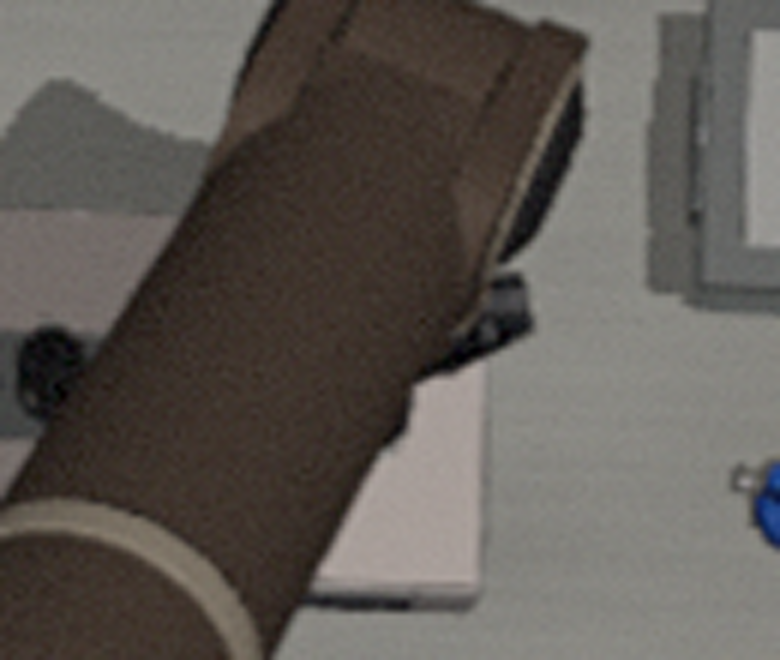

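```bash
python3 -m handwheel '[[1,3,5,0,0.1,0.2,1],[0,0,0,0,0,0,1],[0,0,0,0,0,0,1],[0,0,0,0,0,0,1]]'; python3 - <<'E'
from h import *
np.set_printoptions(precision=4,suppress=True,linewidth=220)
st();p0=bot.get_obs()["ee_pos"]
a=np.mean([bot.capture("side").astype(float) for _ in range(4)],0)
st();p=(p0+bot.get_obs()["ee_pos"])/2
g=a.mean(2);print(g[238:256,341:364].round().astype(int))
rb=a[:,:,0]-a[:,:,2];print(rb[248:260,346:360].round().astype(int))
th=np.linspace(0,2*np.pi,120)
pts=np.array([proj("side",(p[0]+.021*np.cos(t),p[1]+.021*np.sin(t),z)) for t in th for z in(p[2]-.0256,p[2]-.0056)])
print(p,pts.min(0),pts.max(0))
E
```

```text
clock: 10.75
ee_pos: [0.5982, -0.0357, 0.123]
tool_rot: [3.124, 0.327, 0.004]
force: [0.3, -0.4, -1.6]
width: 0.0105
t 10.75 p [ 0.5982 -0.0357  0.123 ] jawyaw -78.03 z [ 0.0024 -0.0002 -1.    ] F [ 0.3 -0.4 -1.6] T [ 0.01  0.   -0.05] w 0.0105
t 10.95 p [ 0.5982 -0.0355  0.123 ] jawyaw -78.02 z [ 0.0025 -0.0001 -1.    ] F [ 0.3 -0.6 -0.1] T [-0.03 -0.01 -0.03] w 0.0106
[[103 132 136  48  26  28  18  19  18  18  17  16  53 123 120 105  89  36  17  15  58 140 142]
 [ 74 110 137  44  29  30  18  18  20  20  16  16  20  46  83 103  34  18  18  15  48 121 142]
 [143 143 136  37  22  30  20  18  21  21  16  18  18  16  19  24  15  19  31  27  50 118 142]
 [142 143 136  44  16  27  19  18  20  20  18  22  31  31  30  30  30  30  30  26  49 118 142]
 [141 142 136  37  16  17  20  19  18  18  21  30  31  31  31  31  31  31  25  15  48 118 143]
 [140 142 136  37  16  14  17  18  25  26  32  32  27  31  31  29  27  16  19  21  47 118 142]
 [140 143 136  38  13  14  15  18  17  18  18  19  16  16  19  19  24  16  15  14  50 125 142]
 [140 142 135  29  11  17  18  21  20  20  22  18  20  23  22 
[... 890 characters left out ...]
219 222 213 113 112 115 118 114  79  80  83  84  83  82  88 121 117 115 114 148 227 225 213]]
[[ 2 -3 -1  0 -2  0  0 -2 -1  0  0 -1 -1  2]
 [18  9  0 -2 -3 -3 -3 -3 -3 -3 -1 -2  3 13]
 [20 20 20 24 29 14 17 17 20 23  9 16 20 20]
 [20 19 18 42 68 68 68 68 68 56 23 19 20 19]
 [17 12 11 38 66 65 66 65 67 54 18 12 17 20]
 [10  7 10 38 65 65 65 64 66 50  5  8 11 15]
 [10 10 12 49 65 64 64 64 65 49  6  9  8 10]
 [10 10 12 49 64 64 63 64 65 49  6 10 10 10]
 [ 9  9 11 38 66 65 65 66 66 49  6 10  9 11]
 [16 10  8 13 56 68 67 67 62 31  7  9 14 15]
 [17 16  9  6 10 24 23 20  8  8  9 16 17 15]
 [14 16 17 15 15 14 16 16 16 16 17 16 15 14]]
[ 0.5982 -0.0356  0.123 ] [343.9613 232.2029] [362.1527 249.8107]
```

```bash
python3 -m handwheel '[[0,-0.5,5,0,-0.1,0,1],[0,0,4,0,0,0,1],[0,0,3,0,0,0,1],[0,0,0,0,0,0,1]]'; python3 -c "
from h import *
st();plan((.5985,-.035,.113),-78,1)"
```

```text
clock: 11.35
ee_pos: [0.5982, -0.0347, 0.1099]
tool_rot: [3.124, 0.329, 0.001]
force: [0.7, 0.4, -0.1]
width: 0.0109
t 11.35 p [ 0.5982 -0.0347  0.1099] jawyaw -77.99 z [ 9.e-04 -5.e-04 -1.e+00] F [ 0.7  0.4 -0.1] T [ 0.04 -0.1  -0.  ] w 0.0109
[0.2, 0.4, -3.1, 0.04, -0.04, 0.01]
```

The underside is 3.7 mm below the shaft tip with almost no force, so the knob has started onto the shaft. I keep going.

```bash
python3 -m handwheel '[[0,0,4,0,0,0,1],[0,0,3,0,0,0,1],[0,0,0,0,0,0,1]]'; python3 -c "
from h import *
st()"
```

```text
clock: 11.65
ee_pos: [0.5988, -0.0346, 0.1023]
tool_rot: [3.124, 0.329, 0.003]
force: [1.3, 0.0, -1.2]
width: 0.0106
t 11.65 p [ 0.5988 -0.0346  0.1023] jawyaw -77.98 z [ 1.9e-03 -6.0e-04 -1.0e+00] F [ 1.3  0.  -1.2] T [ 0.04 -0.18 -0.03] w 0.0106
```

```bash
python3 -m handwheel '[[0,0,4,0,0,0,1],[0,0,3,0,0,0,1],[0,0,2,0,0,0,1]]'; python3 -c "
from h import *
st()"
python3 -m handwheel '[[0,0,3,0,0,0,1],[0,0,3,0,0,0,1],[0,0,3,0,0,0,1]]'; python3 -c "
from h import *
st()"
```

```text
clock: 11.95
ee_pos: [0.5989, -0.0347, 0.0933]
tool_rot: [3.124, 0.329, 0.003]
force: [-0.8, 0.2, 5.0]
width: 0.0104
t 11.95 p [ 0.5989 -0.0347  0.0933] jawyaw -77.99 z [ 2.1e-03 -2.0e-04 -1.0e+00] F [-0.8  0.2  5. ] T [ 0.11  0.28 -0.02] w 0.0104
clock: 12.25
ee_pos: [0.5993, -0.0348, 0.0898]
tool_rot: [-3.12, -0.327, -0.006]
force: [-14.4, 3.9, 40.6]
width: 0.0106
t 12.25 p [ 0.5993 -0.0348  0.0898] jawyaw -78.02 z [ 0.0033  0.0047 -1.    ] F [-14.4   3.9  40.6] T [0.8  3.42 0.02] w 0.0106
```

```bash
python3 -m handwheel '[[0,0,1.5,0,0,0,1],[0,0,1.5,0,0,0,1]]'; python3 - <<'E'
from h import *
st()
s=bot.capture("side");crop(s,290,170,110,110,5,"pics/g1.png")
st()
E
```

```text
clock: 12.45
ee_pos: [0.5996, -0.0348, 0.0903]
tool_rot: [-3.117, -0.326, -0.009]
force: [-4.4, 1.2, 11.1]
width: 0.0109
t 12.45 p [ 0.5996 -0.0348  0.0903] jawyaw -78.05 z [ 0.0051  0.0077 -1.    ] F [-4.4  1.2 11.1] T [ 0.21  0.96 -0.06] w 0.0109
t 12.5 p [ 0.5996 -0.0349  0.0902] jawyaw -78.05 z [ 0.005   0.0078 -1.    ] F [-4.2  2.4 14.3] T [0.32 1.08 0.02] w 0.0106
```

View pics/g1.png

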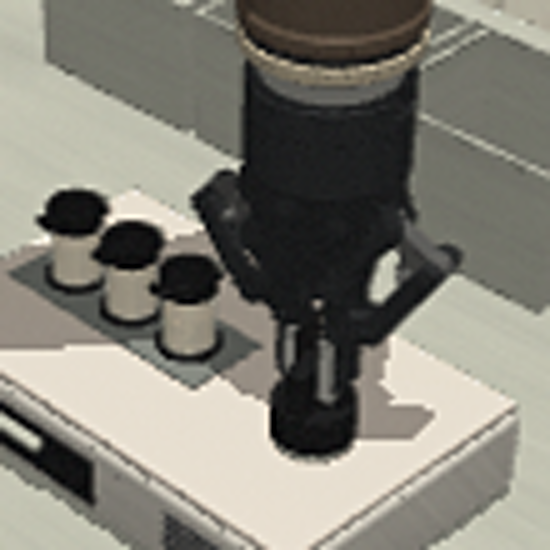

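```bash
python3 -m handwheel '[[0,0,2,0,0,0,1],[0,0,2,0,0,0,1]]'; python3 - <<'E'
from h import *
np.set_printoptions(precision=4,suppress=True,linewidth=220)
st()
a=np.mean([bot.capture("side").astype(float) for _ in range(6)],0)
st()
rb=a[:,:,0]-a[:,:,2];g=a.mean(2);print(g[250:266,341:364].round().astype(int))
th=np.linspace(0,2*np.pi,120)
for zb in(.066,.072):
  pts=np.array([proj("side",(.598+.021*np.cos(t),-.034+.021*np.sin(t),z)) for t in th for z in(zb,zb+.02)]);print(zb,pts.min(0),pts.max(0))
c=bot.capture("side");crop(c,320,220,70,60,10,"pics/g2.png")
st()
E
```

```text
clock: 12.7
ee_pos: [0.5997, -0.0349, 0.0901]
tool_rot: [-3.114, -0.325, -0.011]
force: [-8.0, 2.4, 24.3]
width: 0.0106
t 12.7 p [ 0.5997 -0.0349  0.0901] jawyaw -78.07 z [ 0.0061  0.0112 -0.9999] F [-8.   2.4 24.3] T [0.49 2.01 0.01] w 0.0106
t 13.0 p [ 0.5997 -0.0349  0.0901] jawyaw -78.08 z [ 0.0061  0.0112 -0.9999] F [-7.8  2.1 22. ] T [0.41 1.76 0.01] w 0.0105
[[225 219 131  45  27  26  18  19  20  21  18  16  18  49  78  61  18  16  18  22  75 149 143]
 [223 227 220  33  22  26  20  19  20  20  16  18  21  19  22  28  15  22  32  31  74 149 143]
 [222 226 221  11  19  24  19  19  20  20  18  26  32  30  30  32  31  32  31  26  74 148 142]
 [222 225 220   0  17  21  23  27  23  22  26  32  31  32  31  32  30  27  18  21  75 148 143]
 [221 225 221   1  13  21  25  18  19  20  32  32  31  31  29  27  18  21  18  20  75 148 143]
 [221 225 220   1  14  14  16  22  21  19  22  19  20  22  23  22  22  19  16  21  74 148 143]
 [221 224 219  30  13  19  20  19  20  19  14  17  20  20  21  19  20  18  16  32  94 146 141]
 [220 224 216  61   6  15  19  20  19  20  21  19  19  20  20  19  
[... 307 characters left out ...]
 221]
 [221 220 221 222 225 223 185 104 112 101  95 125  82  83 111 120 129 200 227 224 221 221 221]
 [220 221 220 221 222 224 226 222 192 193 162 167 165 156 139 231 226 224 223 222 221 221 220]
 [221 220 220 221 221 221 222 223 223 224 225 225 225 225 224 224 222 222 221 220 221 221 221]
 [221 221 221 221 221 221 221 221 221 222 222 221 222 222 222 221 221 221 220 221 220 221 220]
 [220 220 221 221 221 220 220 221 221 221 221 221 221 221 221 221 220 220 220 221 220 221 221]]
0.066 [343.1881 242.4508] [361.0207 259.9226]
0.072 [343.2324 240.4776] [361.1284 257.972 ]
t 13.05 p [ 0.5997 -0.0349  0.0901] jawyaw -78.08 z [ 0.0062  0.0111 -0.9999] F [-8.4  1.3 22.6] T [ 0.42  1.8  -0.03] w 0.011
```

View pics/g2.png

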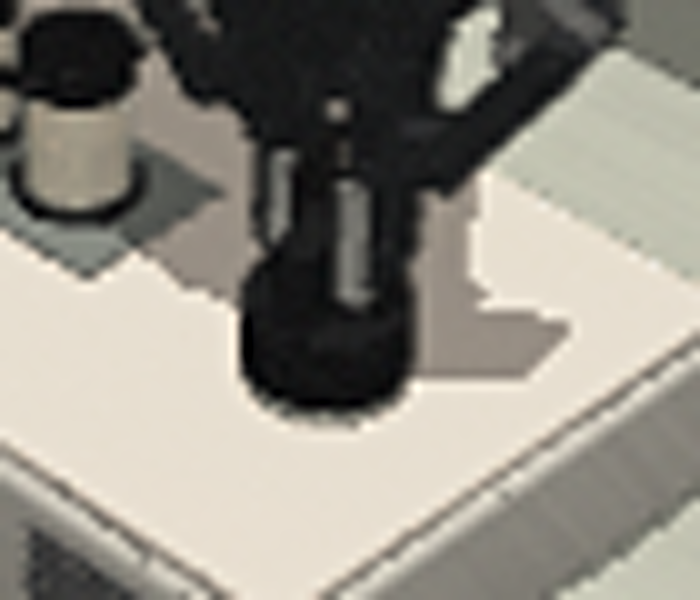

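The skirt's lower edge is at row 260.5. That matches a skirt height of 66 mm (fully home, shaft at its stop), and the push is steady at about 22 N. All three caps looked shut in the previous picture, so I hand in.

```bash
python3 -c "
from h import *
bot.job_done();st()"
```

```text
the job is handed in; nothing more can be done
the job is handed in; nothing more can be done
```

I shut the open cap first (the tube nearest the shaft). Then I fitted the black knob on the D-shaft with its nose at about 12°, pushed it home, and handed the job in at about 13 s while still holding it down.

**What the last checks showed:**
- **Knob:** its lower edge in the side view matches the fully pressed height (66 mm above the counter). The downward push was steady at about 22 N, well above the 9 N needed to reach the stop.
- **Caps:** all three looked shut in the side view taken shortly before hand-in.
- **Other things on the counter:** I saw no contact with the blue knobs or anything else, but I did not measure their positions again.

**What did not fully agree:**
- **Tool height:** it ended about 1.5 mm lower than I calculated, with about 0.7° of tilt. I put this down to slight slip in the grip or bending of the arm.
- **Push force:** during the press it briefly reached 40.6 N vertically, through the fingers on the knob, and I eased it off straight away.
- **Camera agreement:** the two cameras put the shaft about 2 mm apart. The knob still slid on almost without force.

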